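# Stand the work lamp up and hold the pump's coupling guard open

## Task

We want to inspect the shaft coupling of the bench pump set: first stand the fallen work lamp upright on its foot again, about where it lies, and let go of it. Then, by its bar handle, raise the hinged guard over the coupling to 60 degrees from shut and keep holding it there - it falls shut by itself, so finish with the handle still in the gripper and the guard steady. Leave the other things on the bench where they are.

Things in the scene. Friction and masses are not known exactly. Their poses are not given: they have to be found in the camera images.
- lamp: Black battery work lamp, white light panel, loose, lying on its flat back (x=+25). About 0.3 kg, foot-heavy. Origin: centre of its foot's underside, now 25 mm above the bench. Own z: foot to head (up when standing, level now); -x: out of the panel. Foot 50 mm deep (x), 66 wide (y), z 0 to 12. Housing x -11 to +25, y -23 to +23, z 12 to 150; thin wire hanger to z 158.
- rig: Pump set fixed to the bench: motor, coupling under a hinged guard, pump, in a row along y on a 220 x 460 mm plate. Origin: on the bench under the coupling; x from the handle side to the hinge side. Guard handle at x -123.5 mm, hinge at x +81 mm; motor at -y, up to 190 mm high; pump at +y, outlet up to 185 mm high.
- cover (a joint): Guard hinge, rad: 0 shut, grows as its front is raised, 1.047 = 60 degrees, stop at 1.45. It falls shut by its own weight from any angle. Guard: aluminium sheet cover with a clear window in its top, 124 mm wide, between motor and pump, about 0.6 kg; some 3 N at the handle raises it.
- cover_hinge (a point): Middle of the guard's hinge axis, at its top edge away from the handle, 160 mm above the bench. Axes turn with the guard: y along the hinge; guard shut: z up, -x level toward the handle side. The handle's middle is at x -204.5, z -25 mm in this frame.
- bar (a point): The guard's pull handle: dark steel round bar, 12 mm thick, 104 mm long along y (parallel to the hinge). This point: its middle, 135 mm above the bench with the guard shut. End legs join it to the guard's front face, 46 mm from the bar's centre line toward +x and reaching from 27 mm above to 84 mm below it. Turns with the guard, and can turn between the finger pads.
- tape: Bystander, loose: tape measure: yellow-and-black block 72 x 40 mm, 66 high, standing. Origin: centre of its underside.
- oiler: Bystander, loose: white plastic oil bottle with black cap, diameter 54 mm, 135 high, standing. Origin: centre of its underside.
- wrench: Bystander, loose: steel open-end wrench, 190 mm long, lying flat. Origin: on its underside near mid-length; long axis is its x.
- bin: Bystander, loose: small blue open bin of brass fittings, 110 x 160 mm, 65 high. Origin: centre of its underside.
- meter: Bystander, loose: hand-held multimeter lying on its back, 88 x 182 mm, 36 high. Origin: centre of its underside.
- starknob: Bystander, loose: black star knob standing on its hub, 52 mm across, 35 high. Origin: centre of its underside.

How it is judged:
By the outcome, as a careful person would: the job done as asked, in the order asked, and still so for the second after the job is handed in, while the arm keeps its last pose, push and grip.
It also fails if it takes over 54 s, if anything falls off the work surface, if the arm or the gripper's body presses on something with over 40 N, if the wrist force passes 120 N, or if a joint passes its speed limit or range.

## Robot

A 7-joint arm with a two-finger parallel gripper is mounted at the origin on the work surface. World frame = base frame: x ahead of the robot, y to its left, z up, the work surface at z = 0. Lengths are in m, angles in rad, forces in N, time in s.
With the tool pointing down it reaches from about 0.4 to 0.875 m from the base axis. Payload 19.3 kg.
Tool frame: the origin (TCP) lies midway between the tips of the shut fingers; the grasp point (between the pads) lies 19 mm behind it; z points along the fingers, y is the line along which they close (so a half turn about z gives the same grasp; the last joint's range is limited). The gripper opens to 85 mm and grips with 20 to 120 N. Pads are 22 mm wide; open, the fingers measure 114 mm over their backs; the gripper's body (76 mm by 85 mm) begins 54 mm behind the grasp point. The pads swing forward as they close: fully open they stand 13 mm farther back than shut.
Start: joints at [-1.336, 0.521, -0.036, 1.599, 0.021, 1.021, -0.113], TCP at [0.188, 0.596, 0.231] pointing down, gripper open.
Joint ranges: [-2.91, 2.91], [-0.3, 2.13], [-1.5, 1.42], [0.17, 2.43], [-1.26, 4.41], [0.16, 1.93], [-2.52, 2.52]. Speed limits (rad/s): [1.89, 1.89, 2.39, 2.39, 3.01, 3.01, 3.01].

## Interface

Orientations are given as [roll, pitch, yaw] about the fixed x, y, z axes, in that order (R = Rz(yaw) Ry(pitch) Rx(roll)).
In Python, from workcell import * gives the robot as it stands. The module is installed in compiled form; this text tells all that it offers.
- The arm moves only by the tool play_rows, never from a script. Its argument "deltas" is a list of rows, each a list of 7 numbers: the shift along the tool's x, y, z in units of 500 mm (1.0 is 500 mm), then the turn, a rotation vector about the tool's x, y, z in units of 120 degrees (1.0 is 120 degrees), then the closure, from 0 (fully open) to 1 (shut). A call has 1 to 10 rows; each row is the pose to reach, as a shift and turn from the pose commanded when the call began, along the tool's axes at that moment; what a row does not reach only later rows make up. A row lasts 1/10 s, in which the tool goes at most 50 mm and 8.59 degrees, less where a joint would pass 70% of its speed; a pose out of reach is approached as far as the arm can. A call with a number of a shift or a turn outside -1 to 1 is refused whole. A call with a gripper value outside its range is refused whole. The fingers move at their own pace and stop on an object; "newtons" is the grip in N (left out, the last holds). Time passes only in rows, so rows that repeat a pose let the fingers close. It gives the time, the measured TCP pose, the force, the opening and the grip force at its end, in the units of the state.
- observe(): the state, without advancing time (a new reading comes with each control period).
- grab_frame(name): name is "side" or "top"; returns the picture (420x560x3 uint8, red, green, blue); there is no depth.
- get_calibration(name): a dict with "fovy" (degrees; the focal length in pixels is half the picture's height over the tangent of half this angle, whatever the lens; pixels are square), "cx", "cy" (the principal point, pixels), "xyz" and "rotation" of the camera in the world. Camera axes: x right, y down, z forward; pixel columns grow to the right and rows downward; lengths in m; the calibration is good to about 2 mm. A picture is of the moment at which its call begins. get_calibration takes no time and is no camera call.
- job_done(): hands the job in; it is judged then, once.
The state is a dict: "clock": time; "qpos": joint angles; "qd": joint speeds; "joint_efforts": joint torques, N m; "position": TCP position; "tool_rot": TCP orientation; "force": force on the tool from outside, world axes, zero at the start; "moment": the same for the moment, N m; "grip_width": finger opening in m; "finger_force": force on a finger pad.
Only numpy, scipy, OpenCV 4.12 (cv2) and the standard library are available. Lean on these libraries where they do the work, as an engineer would, in place of code of your own. Each camera call takes 0.05 s, during which the arm holds its last target. There are 200 camera calls.

## Working session

There is one attempt and no reset: what is moved stays moved. The work goes in short steps, Python scripts to look and compute and a tool call to move; the robot and the scene stay as the last step left them, time stands still between calls to the robot, and variables do not carry over. Pictures are saved under pics/ and viewed, at most 10 in all, crops included, and the job is handed in when it is done.

Besides the shell and the picture viewer there is one more tool, called after ">>>" as name(argument=value, ...), one argument or row to a line, values as JSON. play_rows: Moves the arm, as the interface text tells. Its arguments: {"type":"object","properties":{"deltas":{"type":"array"},"newtons":{"type":"number"}},"required":["deltas"]}

```bash
mkdir -p pics
python3 - <<'E'
from workcell import *
import cv2
for n in("side","top"):
    f=grab_frame(n); cv2.imwrite(f"pics/{n}0.png",cv2.cvtColor(f,cv2.COLOR_RGB2BGR)); print(n,get_calibration(n))
s=observe(); print(s)
E
```

```text
side {'fovy': 45.680482485055414, 'cx': 276.24177164942074, 'cy': 202.934836936537, 'xyz': array([0.13358735, 1.16453669, 1.04584538]), 'rotation': array([-2.21499023, -0.02078671, -2.79427482])}
top {'fovy': 44.79386484667976, 'cx': 275.7754928251406, 'cy': 213.68935651135786, 'xyz': array([0.28623792, 0.01873527, 1.71404463]), 'rotation': array([-3.00759282, -0.00404336, -1.57538669])}
{'clock': 0.1, 'qpos': array([-1.33621061,  0.52193443, -0.0362983 ,  1.59991381,  0.02115486,
        1.02106552, -0.11277643]), 'qd': array([ 0.0021253 , -0.00140613,  0.00134373, -0.00171651,  0.00112293,
       -0.00079737,  0.00050642]), 'joint_efforts': array([ 4.66551050e-03, -9.28484631e+01,  1.98434249e+00, -3.70534337e+01,
        1.79713347e-02,  5.25383715e-03, -8.29350711e-05]), 'position': array([0.18750772, 0.59592462, 0.23080935]), 'tool_rot': array([-3.14065526e+00,  3.92084051e-05,  2.83677001e+00]), 'force': array([-0.60742144, -0.80806473, -0.01245155]), 'moment': array([ 0.00042417, -0.02129455, -0.01561432]), 'finger_force': 0.0, 'grip_width': 0.08563990768443935}
```

View pics/side0.png

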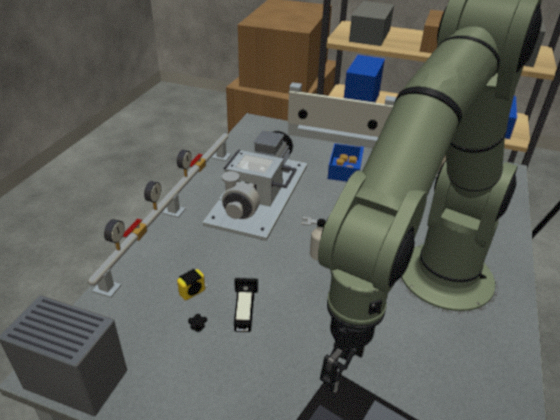

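View pics/top0.png

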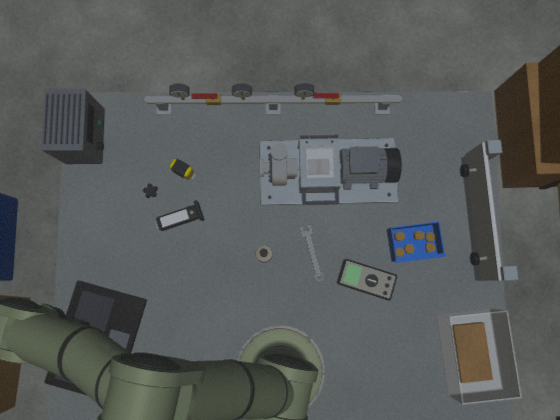

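The side view shows the lamp at about (245,303) with its foot at (246,284), and the rig's handle side facing the camera's right. In the top view the lamp spans (158,220) to (203,211), with the foot at the right end. The rig plate spans (260..398,137..204), with the handle near (321,203).

```bash
cat > h.py <<'E'
from workcell import *
import numpy as np, cv2
from scipy.spatial.transform import Rotation as R
def cam(n):
    c=get_calibration(n); f=210/np.tan(np.radians(c['fovy']/2))
    return c,f,R.from_euler('xyz',c['rotation']).as_matrix()
def ray(n,u,v):
    c,f,M=cam(n); d=M@np.array([(u-c['cx'])/f,(v-c['cy'])/f,1]); return c['xyz'],d/np.linalg.norm(d)
def onz(n,u,v,z):
    o,d=ray(n,u,v); return o+d*(z-o[2])/d[2]
def tri(uvs,uvt):
    (a,d),(b,e)=ray('side',*uvs),ray('top',*uvt)
    s=np.linalg.lstsq(np.c_[d,-e],b-a,rcond=None)[0]; p,q=a+s[0]*d,b+s[1]*e
    return (p+q)/2,np.linalg.norm(p-q)
def proj(n,p):
    c,f,M=cam(n); q=M.T@(np.asarray(p)-c['xyz']); return np.array([c['cx']+f*q[0]/q[2],c['cy']+f*q[1]/q[2]])
def grab(n,name):
    f=cv2.cvtColor(grab_frame(n),cv2.COLOR_RGB2BGR); cv2.imwrite(f'pics/{name}.png',f); return f
def step(p,rot):  # target TCP world pose -> shift & turn units from current measured pose
    s=observe(); M=R.from_euler('xyz',s['tool_rot']); T=rot if isinstance(rot,R) else R.from_euler('xyz',rot)
    return np.round(np.r_[M.inv().apply(np.array(p)-s['position'])/.5,(M.inv()*T).as_rotvec()/np.radians(120)],4)
E
python3 - <<'E'
from h import *
t=cv2.imread('pics/top0.png'); s=cv2.imread('pics/side0.png')
def crop(im,x,y,w,h,k): return cv2.resize(im[y:y+h,x:x+w],None,fx=k,fy=k,interpolation=cv2.INTER_CUBIC)
a=crop(t,145,150,70,90,4); b=crop(s,170,255,100,90,4)
c=crop(t,255,130,75*2,90,4)[:, :520]; d=crop(s,200,120,120,90,4)
W=800
o=np.zeros((600*1+130,800,3),np.uint8)
o[:360,:280]=a;o[:360,285:685]=b
cv2.imwrite('pics/c1.png',o[:360])
o2=np.zeros((360,1000,3),np.uint8);o2[:,:520]=c;o2[:,520:1000]=d
cv2.imwrite('pics/c2.png',cv2.resize(o2,(800,288)))
# lamp: white panel
for n,im,roi in(('top',t,(150,195,60,40)),('side',s,(225,270,45,65))):
    x,y,w,h=roi; g=cv2.cvtColor(im[y:y+h,x:x+w],cv2.COLOR_BGR2GRAY)
    for nm,m in(('panel',g>190),('dark',g<55)):
        cs,_=cv2.findContours(m.astype(np.uint8),0,1); k=max(cs,key=cv2.contourArea)
        print(n,nm,(cv2.boxPoints(cv2.minAreaRect(k))+[x,y]).round(1).tolist())
E
```

```text
Traceback (most recent call last):
ValueError: max() iterable argument is empty
```

View pics/c1.png

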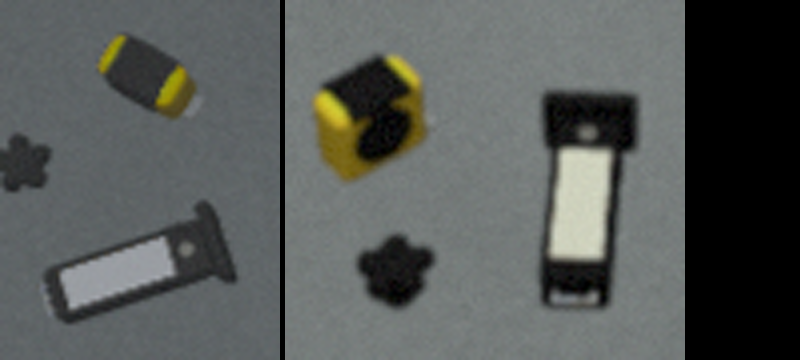

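View pics/c2.png

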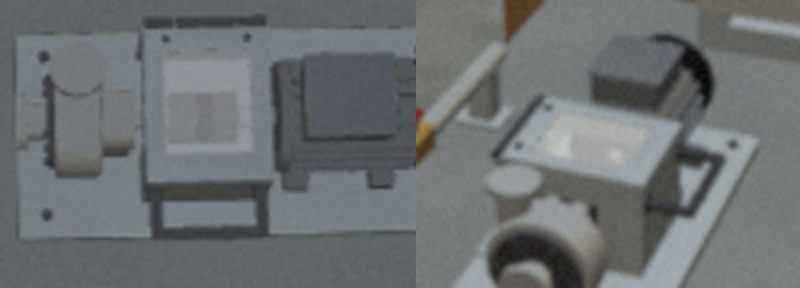

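Crop c1 shows the lamp lying panel-up, with its foot at top pixels (196,200)–(204,220) and head at (157,218)–(161,231). Crop c2 shows the handle bar at top pixels (302.5..338.8, 202.8), and in the side view from (286.6,186.2) to (295.6,168.4).

Run:
```python
from h import *
np.set_printoptions(precision=4,suppress=True)
t=cv2.imread('pics/top0.png'); s=cv2.imread('pics/side0.png')
# lamp panel (height above bench = x from -11 to +25 -> 36 mm)
for n,im,roi,th in(('top',t,(150,195,60,40),130),('side',s,(225,270,45,65),170)):
    x,y,w,h=roi; g=cv2.cvtColor(im[y:y+h,x:x+w],cv2.COLOR_BGR2GRAY)
    for nm,m,z in(('panel',g>th,.036),('dark',g<(65 if n=='top' else 60),.036)):
        cs,_=cv2.findContours(m.astype(np.uint8),0,1); k=max(cs,key=cv2.contourArea)
        b=cv2.boxPoints(cv2.minAreaRect(k))+[x,y]
        P=np.array([onz(n,u,v,z) for u,v in b])[:,:2]; print(n,nm,b.round(1).tolist(),'\n',P,P.mean(0),np.linalg.norm(np.diff(P,axis=0),axis=1))
print('foot top corners top',onz('top',195.75,200.5,.05),onz('top',203.75,220,.05))
print('foot side',onz('side',235,278.75,.05),onz('side',258,279.25,.05))
print('bar top',onz('top',302.5,202.8,.135),onz('top',338.75,202.8,.135),tri((291.1,177.3),(320.6,202.8)))
print('bar side',onz('side',286.6,186.2,.135),onz('side',295.6,168.4,.135))
# plate mask corners via pixels
for u,v in((260,141),(397,137),(260,204.5),(398,202)): print('plate',onz('top',u,v,.01))
```

```text
top panel [[159.2, 217.6], [185.3, 208.9], [188.3, 217.9], [162.2, 226.6]] 
 [[0.5009 0.3976]
 [0.5297 0.3116]
 [0.4995 0.3011]
 [0.4708 0.3869]] [0.5002 0.3493] [0.0906 0.032  0.0904]
top dark [[153.9, 213.3], [197.7, 199.9], [203.8, 219.7], [160.1, 233.2]] 
 [[0.5153 0.4154]
 [0.56   0.2708]
 [0.4931 0.2495]
 [0.4489 0.3934]] [0.5043 0.3323] [0.1513 0.0702 0.1505]
side panel [[236.3, 317.9], [238.5, 292.1], [250.7, 293.1], [248.5, 319.0]] 
 [[0.4994 0.3943]
 [0.5297 0.3101]
 [0.4975 0.3017]
 [0.4689 0.3862]] [0.4989 0.3481] [0.0894 0.0333 0.0892]
side dark [[233.7, 330.6], [235.0, 277.8], [257.3, 278.4], [256.0, 331.2]] 
 [[0.4893 0.4339]
 [0.5602 0.264 ]
 [0.5012 0.2436]
 [0.4365 0.4156]] [0.4968 0.3393] [0.1841 0.0625 0.1838]
foot top corners top [0.5556 0.2752 0.05  ] [0.4906 0.2479 0.05  ]
foot side [0.5529 0.2798 0.05  ] [0.493  0.2588 0.05  ]
bar top [ 0.5332 -0.0726  0.135 ] [ 0.5327 -0.1864  0.135 ] (array([ 0.5316, -0.1295,  0.1364]), np.float64(0.0024195190774725086))
bar side [ 0.5281 -0.0781  0.135 ] [ 0.5339 -0.1878  0.135 ]
plate [0.7685 0.0639 0.01  ]
plate [ 0.781  -0.4084  0.01  ]
plate [0.5475 0.064  0.01  ]
plate [ 0.5542 -0.4035  0.01  ]
```

```bash
cat >> h.py <<'E'
h=np.array([-.318,.948,0]);h/=np.linalg.norm(h);up=np.array([0,0,1.]);l=np.array([h[1],-h[0],0])
def lamprot(th): # tool tilted th toward -h at start; th=-50deg after standing up
    a=np.radians(th); z=-np.cos(a)*up-np.sin(a)*h; return R.from_matrix(np.c_[np.cross(l,z),l,z])
E
python3 - <<'E'
from h import *
r=lamprot(40); z=r.as_matrix()[:,2]; g=np.array([.4995,.3487,.030])
print(g+.019*z, step(g+.019*z-.12*z,r).tolist(), r.as_euler('xyz'))
E
```

```text
[0.50338406 0.33712111 0.01544516] [-0.6673, -0.1791, 0.2471, 0.1565, -0.3077, 0.4311] [3.14159265 0.6981317  1.89444441]
```

>>> play_rows(
  deltas=[
    [-0.6673, -0.1791, 0.2471, 0.1565, -0.3077, 0.4311, 0],
    [-0.6673, -0.1791, 0.2471, 0.1565, -0.3077, 0.4311, 0],
    [-0.6673, -0.1791, 0.2471, 0.1565, -0.3077, 0.4311, 0],
    [-0.6673, -0.1791, 0.2471, 0.1565, -0.3077, 0.4311, 0],
    [-0.6673, -0.1791, 0.2471, 0.1565, -0.3077, 0.4311, 0],
    [-0.6673, -0.1791, 0.2471, 0.1565, -0.3077, 0.4311, 0],
    [-0.6673, -0.1791, 0.2471, 0.1565, -0.3077, 0.4311, 0],
    [-0.6673, -0.1791, 0.2471, 0.1565, -0.3077, 0.4311, 0],
    [-0.6673, -0.1791, 0.2471, 0.1565, -0.3077, 0.4311, 0],
    [-0.6673, -0.1791, 0.2471, 0.1565, -0.3077, 0.4311, 0],
  ],
)

```text
clock: 1.1
position: [0.4786, 0.4107, 0.107]
tool_rot: [-3.14, 0.697, 1.896]
force: [-0.5, 0.7, 0.6]
grip_width: 0.0851
finger_force: 0.0
```

Run:
```python
from h import *
r=lamprot(40); z=r.as_matrix()[:,2]; g=np.array([.4995,.3487,.030])
s=observe(); print(s['position'],s['qpos'],s['force'])
print(step(g+.019*z,r).tolist(),step(g+.019*z-.12*z,r).tolist())
```

```text
[0.47864822 0.4106782  0.10696123] [-1.29240264  0.97482999  0.42858037  1.40173079  0.20172276  1.26053486
 -0.74120607] [-0.49998354  0.71684026  0.56269027]
[-0.0014, 0.0001, 0.24, 0.0001, -0.0003, 0.0007] [-0.0012, 0.0001, -0.0, 0.0001, -0.0003, 0.0007]
```

>>> play_rows(
  deltas=[
    [0, 0, 0.08, 0, 0, 0, 0],
    [0, 0, 0.16, 0, 0, 0, 0],
    [0, 0, 0.22, 0, 0, 0, 0],
    [0, 0, 0.24, 0, 0, 0, 0],
    [0, 0, 0.24, 0, 0, 0, 0],
    [0, 0, 0.24, 0, 0, 0, 1],
    [0, 0, 0.24, 0, 0, 0, 1],
    [0, 0, 0.24, 0, 0, 0, 1],
    [0, 0, 0.24, 0, 0, 0, 1],
    [0, 0, 0.24, 0, 0, 0, 1],
  ],
  newtons=40,
)

```text
clock: 2.1
position: [0.5035, 0.3389, 0.0167]
tool_rot: [3.14, 0.696, 1.894]
force: [-4.5, 4.3, 7.6]
grip_width: 0.0453
finger_force: 40.4
```

Run:
```python
from h import *
s=observe(); print(s['position'],s['force'],s['grip_width'],s['finger_force'])
r=lamprot(40)
print(step(s['position']+[0,0,.12],r).tolist())
```

```text
[0.50346905 0.33887183 0.01667476] [-4.45580032  4.34038886  7.55242922] 0.04530328025981998 40.396605134010315
[-0.1539, 0.0004, -0.1842, 0.0008, -0.0009, -0.0002]
```

Run:
```python
from h import *
s=observe(); z=lamprot(40).as_matrix()[:,2]; G=s['position']-.019*z; print(G)
for th in(40,18,-5,-28,-50):
  r=lamprot(th); print(th,step(G+[0,0,.13]+.019*r.as_matrix()[:,2],r).tolist())
```

```text
[0.499585   0.35045072 0.03122961]
40 [-0.1667, 0.0004, -0.1995, 0.0008, -0.0009, -0.0002]
18 [-0.1525, 0.0004, -0.2022, 0.0008, 0.1824, 0.0]
-5 [-0.1398, 0.0004, -0.2106, 0.0008, 0.3741, 0.0002]
-28 [-0.1315, 0.0004, -0.2232, 0.0008, 0.5657, 0.0004]
-50 [-0.1287, 0.0004, -0.2374, 0.0008, 0.7491, 0.0005]
```

>>> play_rows(
  deltas=[
    [-0.04, 0, -0.05, 0, 0, 0, 1],
    [-0.09, 0, -0.11, 0, 0, 0, 1],
    [-0.14, 0, -0.17, 0, 0, 0, 1],
    [-0.1667, 0, -0.1995, 0, 0, 0, 1],
    [-0.163, 0, -0.2, 0, 0.06, 0, 1],
    [-0.157, 0, -0.201, 0, 0.12, 0, 1],
    [-0.1525, 0, -0.2022, 0, 0.182, 0, 1],
    [-0.147, 0, -0.205, 0, 0.25, 0, 1],
    [-0.1425, 0, -0.208, 0, 0.32, 0, 1],
    [-0.1398, 0, -0.2106, 0, 0.374, 0, 1],
  ],
)

```text
clock: 3.1
position: [0.4994, 0.3505, 0.1421]
tool_rot: [3.139, -0.091, 1.894]
force: [0.1, 0.1, -5.4]
grip_width: 0.0455
finger_force: 42.6
```

Run:
```python
from h import *
s=observe(); print(s['position'],s['force'],s['moment'],s['grip_width'],s['qpos'])
G=np.array([.4996,.3504,.1612])
for th in(-28,-50):
  r=lamprot(th); print(th,step(G+.019*r.as_matrix()[:,2],r).tolist())
```

```text
[0.49939048 0.35051731 0.14211668] [ 0.14820309  0.08424924 -5.38830253] [-0.1791792  -0.00046971  0.03673502] 0.045538041511042564 [-0.73203869  0.59462349  0.09939975  1.7488186  -0.20119541  0.77887466
 -0.18593105]
-28 [0.0178, 0.0003, -0.003, 0.0013, 0.1899, -0.0002]
-50 [0.0299, 0.0003, -0.0111, 0.0013, 0.3733, 0.0001]
```

>>> play_rows(
  deltas=[
    [0.006, 0, 0, 0, 0.065, 0, 1],
    [0.012, 0, -0.001, 0, 0.13, 0, 1],
    [0.0178, 0, -0.003, 0.001, 0.19, 0, 1],
    [0.022, 0, -0.005, 0.001, 0.25, 0, 1],
    [0.026, 0, -0.008, 0.001, 0.31, 0, 1],
    [0.0299, 0, -0.0111, 0.0013, 0.3733, 0, 1],
    [0.0299, 0, -0.0111, 0.0013, 0.3733, 0, 1],
    [0.0299, 0, -0.0111, 0.0013, 0.3733, 0, 1],
    [0.0299, 0, -0.0111, 0.0013, 0.3733, 0, 1],
  ],
)

```text
clock: 4.0
position: [0.4937, 0.3659, 0.1488]
tool_rot: [-3.14, -0.865, 1.897]
force: [-0.6, 1.1, -3.8]
grip_width: 0.045
finger_force: 42.9
```

Run:
```python
from h import *
s=observe(); print(s['position'],s['tool_rot'],lamprot(-50).as_euler('xyz'),s['force'],s['moment'],s['grip_width'],s['qpos'])
a=grab('side','s1')[120:390,120:420];b=grab('top','t1')[120:300,100:300]
o=np.zeros((540,800,3),np.uint8); o[:432,:480]=cv2.resize(a,(480,432)); o[:288,480:]=cv2.resize(b,(320,288)); cv2.imwrite('pics/v1.png',o[:440])
```

```text
[0.49370975 0.36591918 0.14877231] [-3.14019492 -0.86490362  1.89721213] [-3.14159265 -0.87266463  1.89444441] [-0.63737511  1.05892381 -3.84249179] [-1.27552815 -0.46218416 -0.01238149] 0.04498548348163074 [ 0.00271174  0.77470362 -0.47268291  1.8075935  -0.8160293   0.7846231
  0.62240789]
```

View pics/v1.png

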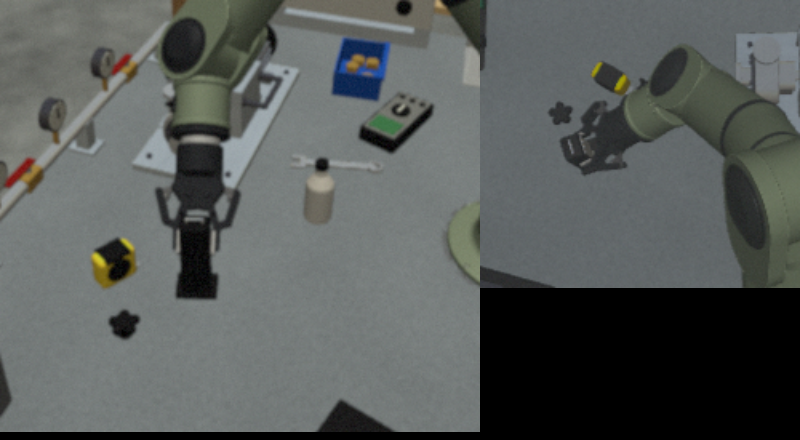

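The lamp now hangs upright in the gripper, with its back toward the side camera and its foot bottom at about side pixel (243,306). The bystanders have not moved. Next I lower it.

>>> play_rows(
  deltas=[
    [-0.03, 0, 0.025, 0, 0, 0, 1],
    [-0.06, 0, 0.05, 0, 0, 0, 1],
    [-0.078, 0, 0.0655, 0, 0, 0, 1],
    [-0.0858, 0, 0.072, 0, 0, 0, 1],
    [-0.0858, 0, 0.072, 0, 0, 0, 1],
    [-0.0858, 0, 0.072, 0, 0, 0, 1],
  ],
)

```text
clock: 4.7
position: [0.4945, 0.3646, 0.0929]
tool_rot: [-3.14, -0.868, 1.895]
force: [0.0, -0.5, -3.7]
grip_width: 0.0453
finger_force: 42.8
```

Run:
```python
from h import *
s=observe(); print(s['position'],s['force'],s['moment'])
G=s['position']-.019*R.from_euler('xyz',s['tool_rot']).as_matrix()[:,2]; print(G, step(s['position']-[0,0,.01],s['tool_rot']))
im=grab('side','s2')
g=cv2.cvtColor(im,cv2.COLOR_BGR2GRAY)[230:360,200:300]
# dark silhouette: left/right edges per row
for v in range(30,100,5):
    u=np.where(g[v]<60)[0]; print(v+230,(u.min()+200,u.max()+200) if len(u) else None)
for zz in (0,.01,.012,.02,.06):
  print(zz,[proj('side',[*(G[:2]+h[:2]*.031+k*l[:2]),zz]).round(1).tolist() for k in(-.033,.033,-.023,.023)])
```

```text
[0.49454423 0.36458209 0.09289802] [ 3.64162773e-03 -5.47776398e-01 -3.74102977e+00] [-1.34712715 -0.46564872  0.00322169]
[0.49918765 0.3508535  0.10518478] [-0.0153  0.      0.0129  0.      0.      0.    ]
260 (np.int64(220), np.int64(268))
265 (np.int64(221), np.int64(266))
270 (np.int64(222), np.int64(265))
275 (np.int64(224), np.int64(263))
280 (np.int64(230), np.int64(256))
285 (np.int64(200), np.int64(256))
290 (np.int64(234), np.int64(255))
295 (np.int64(234), np.int64(251))
300 (np.int64(234), np.int64(251))
305 (np.int64(233), np.int64(254))
310 (np.int64(232), np.int64(255))
315 (np.int64(231), np.int64(254))
320 (np.int64(200), np.int64(253))
325 (np.int64(200), np.int64(204))
0 [[254.9, 324.5], [229.8, 323.7], [251.1, 324.4], [233.6, 323.9]]
0.01 [[254.9, 322.1], [229.7, 321.2], [251.0, 321.9], [233.5, 321.4]]
0.012 [[254.9, 321.6], [229.7, 320.7], [251.0, 321.4], [233.5, 320.9]]
0.02 [[254.8, 319.5], [229.6, 318.7], [251.0, 319.4], [233.4, 318.9]]
0.06 [[254.8, 309.3], [229.0, 308.4], [250.9, 309.1], [232.9, 308.6]]
```

>>> play_rows(
  deltas=[
    [-0.0046, 0, 0.0039, 0, 0, 0, 1],
    [-0.0092, 0, 0.0077, 0, 0, 0, 1],
    [-0.0122, 0, 0.0103, 0, 0, 0, 1],
    [-0.0138, 0, 0.0116, 0, 0, 0, 1],
    [-0.0138, 0, 0.0116, 0, 0, 0, 1],
  ],
)

```text
clock: 5.25
position: [0.4944, 0.3642, 0.083]
tool_rot: [-3.138, -0.868, 1.893]
force: [-0.5, 0.8, -4.3]
grip_width: 0.0451
finger_force: 42.8
```

>>> play_rows(
  deltas=[
    [-0.0015, 0, 0.0013, 0, 0, 0, 1],
    [-0.003, 0, 0.0026, 0, 0, 0, 1],
    [-0.003, 0, 0.0026, 0, 0, 0, 1],
    [-0.003, 0, 0.0026, 0, 0, 0, 1],
  ],
)

```text
clock: 5.65
position: [0.4944, 0.3642, 0.0812]
tool_rot: [-3.139, -0.868, 1.893]
force: [-0.3, 0.9, -3.2]
grip_width: 0.0455
finger_force: 42.8
```

>>> play_rows(
  deltas=[
    [-0.0015, 0, 0.0013, 0, 0, 0, 1],
    [-0.003, 0, 0.0026, 0, 0, 0, 1],
    [-0.003, 0, 0.0026, 0, 0, 0, 1],
    [-0.003, 0, 0.0026, 0, 0, 0, 1],
  ],
)

```text
clock: 6.05
position: [0.4944, 0.3644, 0.0795]
tool_rot: [-3.139, -0.868, 1.894]
force: [-1.5, -0.7, 3.7]
grip_width: 0.0451
finger_force: 43.5
```

>>> play_rows(
  deltas=[
    [-0.0008, 0, 0.0007, 0, 0, 0, 1],
    [-0.0008, 0, 0.0007, 0, 0, 0, 0],
    [-0.0008, 0, 0.0007, 0, 0, 0, 0],
    [-0.0008, 0, 0.0007, 0, 0, 0, 0],
    [-0.0008, 0, 0.0007, 0, 0, 0, 0],
    [0, 0, -0.04, 0, 0, 0, 0],
    [0, 0, -0.1, 0, 0, 0, 0],
    [0, 0, -0.18, 0, 0, 0, 0],
    [0, 0, -0.26, 0, 0, 0, 0],
    [0, 0, -0.3, 0, 0, 0, 0],
  ],
)

```text
clock: 7.05
position: [0.5327, 0.2533, 0.1779]
tool_rot: [-3.141, -0.866, 1.893]
force: [1.1, -0.2, 0.1]
grip_width: 0.0855
finger_force: 0.0
```

Run:
```python
from h import *
s=observe(); print(s['position'],s['force'],s['moment'],s['grip_width'])
a=grab('side','s3')[120:390,120:420];b=grab('top','t3')[120:300,100:300]
o=np.zeros((540,800,3),np.uint8); o[:432,:480]=cv2.resize(a,(480,432)); o[:288,480:]=cv2.resize(b,(320,288)); cv2.imwrite('pics/v3.png',o[:440])
```

```text
[0.53272637 0.25328671 0.17786161] [ 1.11400945 -0.2231157   0.14450474] [-7.01360334e-01 -2.78178567e-01 -5.02637668e-04] 0.08545334421164176
```

View pics/v3.png

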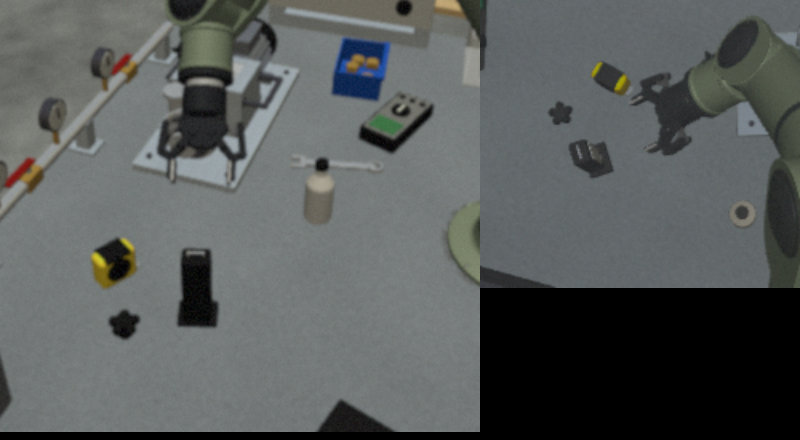

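The lamp stands alone on its foot at crop (197,290), and the tape, star knob and oiler are where they were. Next is the handle, which I'll grip with the tool pitched 45° down toward +x.

```bash
cat >> h.py <<'E'
yaw=np.radians(1.); B0=np.array([.5315,-.131,.135])
def barrot(p): # tool z pitched p deg below level, ahead along rig x
    a=np.radians(p); z=np.array([np.cos(a),0,-np.sin(a)]); y=np.array([np.sin(a),0,np.cos(a)])
    return R.from_euler('z',yaw)*R.from_matrix(np.c_[np.cross(y,z),y,z])
def barpos(deg):
    c,s=np.cos(np.radians(deg)),np.sin(np.radians(deg)); v=lambda c,s:np.array([-.2045*c-.025*s,0,.2045*s-.025*c])
    return B0+R.from_euler('z',yaw).apply(v(c,s)-v(1,0))
E
python3 - <<'E'
from h import *
r=barrot(45); z=r.as_matrix()[:,2]
print(step([.45,.06,.36],r).tolist()); print(B0-.1*z, barpos(60))
E
```

```text
[0.0739, -0.2797, -0.4766, -0.4107, -0.4455, -0.0323]
[ 0.46080009 -0.13223407  0.20571068] [ 0.61208709 -0.12959335  0.3246022 ]
```

>>> play_rows(
  deltas=[
    [0.02, -0.03, -0.1, 0, 0, 0, 0.5],
    [0.04, -0.1, -0.2, -0.04, -0.04, 0, 0.5],
    [0.0739, -0.2797, -0.4766, -0.4107, -0.4455, -0.0323, 0.5],
    [0.0739, -0.2797, -0.4766, -0.4107, -0.4455, -0.0323, 0.5],
    [0.0739, -0.2797, -0.4766, -0.4107, -0.4455, -0.0323, 0.5],
    [0.0739, -0.2797, -0.4766, -0.4107, -0.4455, -0.0323, 0.5],
    [0.0739, -0.2797, -0.4766, -0.4107, -0.4455, -0.0323, 0.5],
    [0.0739, -0.2797, -0.4766, -0.4107, -0.4455, -0.0323, 0.5],
    [0.0739, -0.2797, -0.4766, -0.4107, -0.4455, -0.0323, 0.5],
    [0.0739, -0.2797, -0.4766, -0.4107, -0.4455, -0.0323, 0.5],
  ],
)

```text
clock: 8.15
position: [0.448, 0.0617, 0.3587]
tool_rot: [2.424, -0.053, 1.635]
force: [0.9, -1.7, 0.6]
grip_width: 0.0426
finger_force: 0.0
```

Run:
```python
from h import *
s=observe(); print(s['position'],s['force'],s['grip_width'],s['qpos'])
r=barrot(45); z=r.as_matrix()[:,2]
print(step([.45,.06,.36],r).tolist());print(step(B0-.1*z,r).tolist(),step(B0-.2*z,r).tolist())
```

```text
[0.44795993 0.06170328 0.35868766] [ 0.88726181 -1.70748817  0.60155128] 0.04258209504507754 [ 0.49600959 -0.24021123 -0.70225034  2.35724127 -0.28473072  0.25935596
  0.04276568]
[-0.0035, 0.0048, 0.0004, -0.0328, -0.0338, -0.0011]
[-0.4045, -0.1867, 0.215, -0.0328, -0.0338, -0.0011] [-0.3904, -0.2005, 0.016, -0.0328, -0.0338, -0.0011]
```

Run:
```python
from h import *
r=barrot(60); z=r.as_matrix()[:,2]
print(B0-.1*z,step(B0-.1*z,r).tolist())
```

```text
[ 0.48150762 -0.13187262  0.22160254] [-0.4047, -0.1346, 0.2183, 0.0921, -0.0337, 0.0033]
```

>>> play_rows(
  deltas=[
    [-0.08, 0, 0, 0.03, -0.0337, 0, 0.6],
    [-0.16, -0.02, 0.02, 0.06, -0.0337, 0, 0.6],
    [-0.24, -0.05, 0.06, 0.0921, -0.0337, 0.0033, 0.6],
    [-0.32, -0.09, 0.12, 0.0921, -0.0337, 0.0033, 0.6],
    [-0.38, -0.12, 0.18, 0.0921, -0.0337, 0.0033, 0.6],
    [-0.4047, -0.1346, 0.2183, 0.0921, -0.0337, 0.0033, 0.6],
    [-0.4047, -0.1346, 0.2183, 0.0921, -0.0337, 0.0033, 0.6],
    [-0.4047, -0.1346, 0.2183, 0.0921, -0.0337, 0.0033, 0.6],
    [-0.4047, -0.1346, 0.2183, 0.0921, -0.0337, 0.0033, 0.6],
  ],
)

```text
clock: 9.05
position: [0.4818, -0.1334, 0.223]
tool_rot: [2.622, -0.002, 1.586]
force: [-0.4, -0.7, 0.9]
grip_width: 0.0344
finger_force: 0.0
```

Run:
```python
from h import *
s=observe(); print(s['position'],s['tool_rot'],barrot(60).as_euler('xyz'),s['force'],s['grip_width'],s['qpos'])
r=barrot(60); z=r.as_matrix()[:,2]
print(step(B0-.1*z,r).tolist(),step(B0+.017*z,r).tolist())
a=grab('side','s4')[90:250,190:390];b=grab('top','t4')[130:290,250:410]
o=np.zeros((360,800,3),np.uint8); o[:352,:440]=cv2.resize(a,(440,352)); o[:352,445:797]=cv2.resize(b,(352,352)); cv2.imwrite('pics/v4.png',o)
```

```text
[ 0.48184855 -0.13337723  0.2230403 ] [ 2.62165567e+00 -2.26620868e-03  1.58628489e+00] [2.61799388 0.         1.58824962] [-0.3631534  -0.6907045   0.85749183] 0.03435352071480845 [ 0.66762806  0.19021367 -0.48394554  2.30681925 -0.17023003  0.16070427
  0.38994067]
[0.003, -0.002, 0.0022, -0.0017, -0.0005, -0.0014] [0.0028, -0.0011, 0.2362, -0.0017, -0.0005, -0.0014]
```

View pics/v4.png

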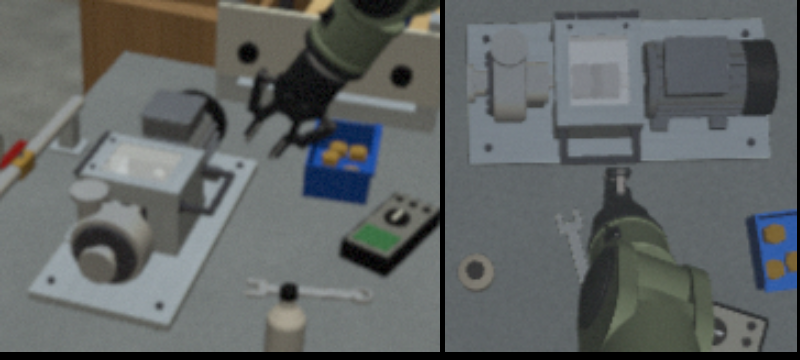

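The gripper is about 100 mm back from the bar, with the bar in crop at (600,158) and the fingers at about (618,180). Joint 6 is at its limit, so I'll use a steeper tool.

Run:
```python
from h import *
s=observe()
q=proj('top',s['position']); print('tcp px crop',(q-[250,130])*2.2+[445,0], 'bar',(proj('top',B0)-[250,130])*2.2+[445,0])
q=proj('side',s['position']); print('side',(q-[190,90])*2.2,[((proj('side',B0+[0,k,0])-[190,90])*2.2).round() for k in(-.052,.052)])
r=barrot(70); z=r.as_matrix()[:,2]
print(step(B0-.1*z,r).tolist(),step(B0+.017*z,r).tolist())
```

```text
tcp px crop [610.12895777 187.67410391] bar [601.46038429 161.17776162]
side [257.91839133 147.07870297] [array([233., 174.]), array([211., 211.])]
[0.0037, 0.0327, 0.0055, 0.0816, -0.0003, -0.0014] [0.0035, -0.0071, 0.2361, 0.0816, -0.0003, -0.0014]
```

>>> play_rows(
  deltas=[
    [0.0037, 0.015, 0.0027, 0.04, 0, -0.001, 0.6],
    [0.0037, 0.0327, 0.0055, 0.0816, 0, -0.0014, 0.6],
    [0.0037, 0.0327, 0.0055, 0.0816, 0, -0.0014, 0.6],
    [0.0037, 0.0327, 0.0055, 0.0816, 0, -0.0014, 0.6],
  ],
)

```text
clock: 9.55
position: [0.4976, -0.131, 0.2285]
tool_rot: [2.792, -0.002, 1.59]
force: [-0.7, 1.3, 0.2]
grip_width: 0.0339
finger_force: 0.0
```

Run:
```python
from h import *
s=observe(); print(s['position'],s['qpos'],s['force'])
r=barrot(70); z=r.as_matrix()[:,2]
print(step(B0-.04*z,r).tolist(),step(B0+.017*z,r).tolist())
```

```text
[ 0.49760351 -0.13101983  0.22846459] [ 0.41725875  0.21923359 -0.26396211  2.14984094 -0.02070853  0.4369039
  0.20532822] [-0.72756721  1.26869545  0.19624679]
[-0.0014, -0.0002, 0.1188, 0.0, -0.001, 0.0005] [-0.0016, -0.0002, 0.2328, 0.0, -0.001, 0.0005]
```

q6 is now comfortable. I'll approach carefully.

>>> play_rows(
  deltas=[
    [0, 0, 0.04, 0, 0, 0, 0.6],
    [0, 0, 0.08, 0, 0, 0, 0.6],
    [0, 0, 0.12, 0, 0, 0, 0.6],
    [0, 0, 0.15, 0, 0, 0, 0.6],
    [0, 0, 0.17, 0, 0, 0, 0.6],
    [0, 0, 0.17, 0, 0, 0, 0.6],
  ],
)

```text
clock: 10.15
position: [0.525, -0.1315, 0.1469]
tool_rot: [2.796, -0.003, 1.587]
force: [-0.7, 0.0, -0.0]
grip_width: 0.0346
finger_force: 0.0
```

Run:
```python
from h import *
s=observe(); print(s['position'],s['qpos'],s['force'])
r=barrot(70); z=r.as_matrix()[:,2]
print(step(B0+.017*z,r).tolist())
a=grab('side','s5')[130:220,240:340]; cv2.imwrite('pics/v5.png',cv2.resize(a,(600,540),interpolation=cv2.INTER_CUBIC))
for k in (0,): print((proj('side',B0)-[240,130])*6)
```

```text
[ 0.52500845 -0.13146878  0.14688304] [ 0.33917424  0.39846265 -0.20136043  2.16781063  0.05576237  0.24277205
  0.13082417] [-0.69812963  0.03776757 -0.02534055]
[0.0006, 0.0043, 0.0608, -0.0016, -0.0011, -0.0008]
[305.30586599 284.05346442]
```

View pics/v5.png

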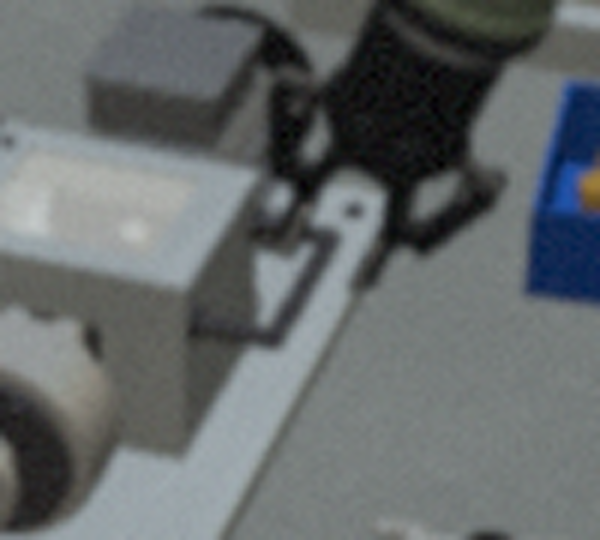

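The fingers straddle the bar, one on each side at (290,225) and (370,270). I'll finish the approach slightly steeper to keep q6 in range.

Run:
```python
from h import *
r=barrot(76); z=r.as_matrix()[:,2]
print(step(B0+.017*z,r).tolist())
```

```text
[0.0008, -0.0002, 0.0619, 0.0487, -0.001, -0.0007]
```

>>> play_rows(
  deltas=[
    [0, 0, 0.02, 0.02, 0, 0, 0.6],
    [0, 0, 0.04, 0.04, 0, 0, 0.6],
    [0, 0, 0.0619, 0.0487, 0, 0, 0.6],
    [0, 0, 0.0619, 0.0487, 0, 0, 0.6],
  ],
)

```text
clock: 10.6
position: [0.5364, -0.131, 0.118]
tool_rot: [2.897, -0.002, 1.588]
force: [-0.5, -0.3, 0.2]
grip_width: 0.0342
finger_force: 0.0
```

Run:
```python
from h import *
s=observe(); print(s['position'],s['qpos'],s['force'],s['grip_width'])
```

```text
[ 0.53642636 -0.13096807  0.11804204] [ 0.27485084  0.48193747 -0.14969257  2.08363285  0.07928027  0.3406807
  0.09583777] [-0.49042327 -0.31214301  0.1904152 ] 0.03416448144166987
```

>>> play_rows(
  deltas=[
    [0, 0, 0, 0, 0, 0, 1],
    [0, 0, 0, 0, 0, 0, 1],
    [0, 0, 0, 0, 0, 0, 1],
    [0, 0, 0, 0, 0, 0, 1],
    [0, 0, 0, 0, 0, 0, 1],
  ],
  newtons=40,
)

```text
clock: 11.1
position: [0.5374, -0.1313, 0.1197]
tool_rot: [2.893, -0.002, 1.588]
force: [9.7, 0.0, -3.3]
grip_width: 0.0108
finger_force: 39.0
```

Run:
```python
from h import *
s=observe(); print(s['position'],s['force'],s['grip_width'],s['finger_force'])
P=s['position']
for d in (10,20,30,40,50,60,63):
    # tool steepness constant
    print(d,step(P+barpos(d)-B0,s['tool_rot']).tolist()[:3])
```

```text
[ 0.53737655 -0.13127542  0.11965442] [ 9.68718123  0.03909652 -3.28173099] 0.010845776454184155 38.989707827568054
10 [0.0001, 0.0153, -0.0702]
20 [0.0003, 0.0425, -0.1367]
30 [0.0004, 0.0808, -0.1974]
40 [0.0005, 0.1291, -0.2505]
50 [0.0006, 0.1859, -0.2945]
60 [0.0008, 0.2495, -0.3279]
63 [0.0008, 0.2696, -0.3357]
```

Run:
```python
from h import *
s=observe(); P=s['position']
for d in range(3,31,3): print(d,step(P+barpos(d)-B0,s['tool_rot']).tolist()[1:3])
```

```text
3 [0.0033, -0.0213]
6 [0.0077, -0.0424]
9 [0.0132, -0.0633]
12 [0.0198, -0.0838]
15 [0.0274, -0.104]
18 [0.0361, -0.1238]
21 [0.0458, -0.143]
24 [0.0565, -0.1617]
27 [0.0682, -0.1799]
30 [0.0808, -0.1974]
```

>>> play_rows(
  deltas=[
    [0, 0.004, -0.0213, 0, 0, 0, 1],
    [0, 0.009, -0.0424, 0, 0, 0, 1],
    [0, 0.0147, -0.0633, 0, 0, 0, 1],
    [0, 0.0213, -0.0838, 0, 0, 0, 1],
    [0, 0.0289, -0.104, 0, 0, 0, 1],
    [0, 0.0376, -0.1238, 0, 0, 0, 1],
    [0, 0.0473, -0.143, 0, 0, 0, 1],
    [0, 0.058, -0.1617, 0, 0, 0, 1],
    [0, 0.0697, -0.1799, 0, 0, 0, 1],
    [0, 0.0823, -0.1974, 0, 0, 0, 1],
  ],
)

```text
clock: 12.1
position: [0.5502, -0.1311, 0.2241]
tool_rot: [2.902, -0.003, 1.587]
force: [-12.8, 0.9, -0.6]
grip_width: 0.0105
finger_force: 39.3
```

Run:
```python
from h import *
s=observe(); P=s['position']; print(P,s['tool_rot'],s['qpos'],s['force'],s['moment'],s['grip_width'],s['finger_force'])
for d in range(33,61,3): print(d,step(P+barpos(d)-barpos(30),s['tool_rot']).tolist()[1:3])
```

```text
[ 0.55021151 -0.13106221  0.22413623] [ 2.90179373e+00 -2.60066328e-03  1.58748392e+00] [ 0.2992282   0.33522298 -0.18187612  1.95678179  0.03675279  0.61808775
  0.12330945] [-12.82754882   0.87242035  -0.58362399] [0.37256117 3.13276352 0.16861546] 0.010475161804156079 39.28952515125275
33 [0.0134, -0.0169]
36 [0.0276, -0.0332]
39 [0.0426, -0.0486]
42 [0.0585, -0.0632]
45 [0.0751, -0.077]
48 [0.0924, -0.0899]
51 [0.1103, -0.1019]
54 [0.1289, -0.1129]
57 [0.148, -0.123]
60 [0.1675, -0.132]
```

>>> play_rows(
  deltas=[
    [0, 0.0134, -0.0169, 0, 0, 0, 1],
    [0, 0.0276, -0.0332, 0, 0, 0, 1],
    [0, 0.0426, -0.0486, 0, 0, 0, 1],
    [0, 0.0585, -0.0632, 0, 0, 0, 1],
    [0, 0.0751, -0.077, 0, 0, 0, 1],
    [0, 0.0924, -0.0899, 0, 0, 0, 1],
    [0, 0.1103, -0.1019, 0, 0, 0, 1],
    [0, 0.1289, -0.1129, 0, 0, 0, 1],
    [0, 0.142, -0.12, 0, 0, 0, 1],
    [0, 0.142, -0.12, 0, 0, 0, 1],
  ],
)

```text
clock: 13.1
position: [0.6059, -0.1302, 0.3016]
tool_rot: [2.898, -0.002, 1.588]
force: [-23.6, 5.0, 20.4]
grip_width: 0.0106
finger_force: 42.5
```

Run:
```python
from h import *
s=observe(); P=s['position']; print(P,s['tool_rot'],s['force'],s['moment'],s['grip_width'],s['finger_force'])
d=P-np.array([.5374,-.1313,.1197]); print(d*1000,[(a,(barpos(a)-B0).round(4)) for a in(54,56,58,60)])
a=grab('side','s6')[60:240,190:390];b=grab('top','t6')[120:280,250:410]
o=np.zeros((400,800,3),np.uint8); o[:396,:440]=cv2.resize(a,(440,396)); o[:352,445:797]=cv2.resize(b,(352,352)); cv2.imwrite('pics/v6.png',o)
```

```text
[ 0.6059497  -0.13015984  0.30160152] [ 2.89801870e+00 -2.06373587e-03  1.58782375e+00] [-23.56588013   4.98083274  20.36689887] [0.92272286 4.20792128 0.26940714] 0.01056201459024312 42.51162886619568
[ 68.54969851   1.14016267 181.90151916] [(54, array([0.0641, 0.0011, 0.1757])), (56, array([0.0694, 0.0012, 0.1806])), (58, array([0.0749, 0.0013, 0.1852])), (60, array([0.0806, 0.0014, 0.1896]))]
```

View pics/v6.png

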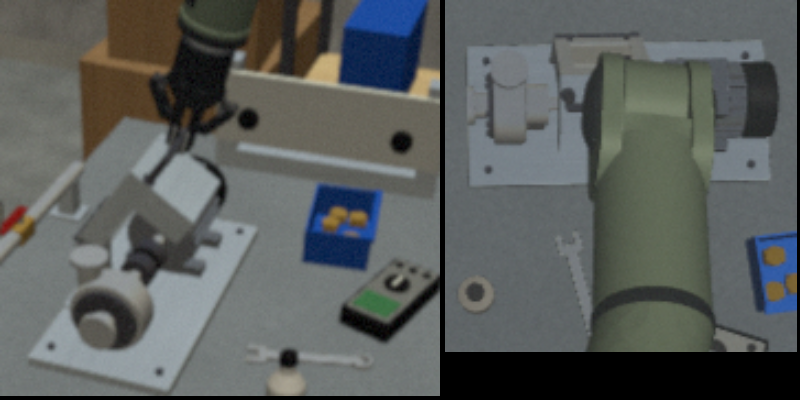

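The guard is up in the gripper at roughly 56°, and the bystanders are unmoved. I'll make a small correction to 60° that also relieves the radial pull.

>>> play_rows(
  deltas=[
    [0, 0.005, -0.0055, 0, 0, 0, 1],
    [0, 0.01, -0.009, 0, 0, 0, 1],
    [0, 0.015, -0.0115, 0, 0, 0, 1],
    [0, 0.02, -0.014, 0, 0, 0, 1],
    [0, 0.0251, -0.0162, 0, 0, 0, 1],
    [0, 0.0251, -0.0162, 0, 0, 0, 1],
    [0, 0.0251, -0.0162, 0, 0, 0, 1],
    [0, 0.0251, -0.0162, 0, 0, 0, 1],
    [0, 0.0251, -0.0162, 0, 0, 0, 1],
  ],
)

```text
clock: 14.1
position: [0.6166, -0.13, 0.311]
tool_rot: [2.897, -0.002, 1.588]
force: [-7.6, 3.5, 4.1]
grip_width: 0.0102
finger_force: 40.3
```

Run:
```python
from h import *
s=observe(); P=s['position']; print(P,s['force'],s['grip_width'],s['finger_force'],s['qd'].round(4))
d=P-np.array([.5374,-.1313,.1197]); print(d*1000)
from scipy.optimize import minimize_scalar
print(minimize_scalar(lambda a:np.linalg.norm((barpos(a)-B0-d)[[0,2]]),bounds=(40,75),method='bounded'))
a=grab('side','s7')[100:210,215:305]; cv2.imwrite('pics/v7.png',cv2.resize(a,(490,600),interpolation=cv2.INTER_CUBIC))
# predicted guard features: top front corners (guard half width 62), top plane z=0 in hinge frame
k=600/110
H=B0+[.2045,0,.025]
for ang in (57,60,63):
  q=np.radians(ang)
  def W(x,y,z): return H+[x*np.cos(q)+z*np.sin(q),y,-x*np.sin(q)+z*np.cos(q)]
  print(ang,[((proj('side',W(*p))-[215,100])*k).round(0).tolist() for p in((-.1585,.062,0.002),(-.1585,-.062,0.002),(-.2045,.052,-.025),(0,.062,0.002),(-.1585,.062,-.109))])
```

```text
[ 0.61664676 -0.13002296  0.31103301] [-7.62569857  3.47731455  4.13735294] 0.010151943696265688 40.29706656932831 [ 0.0015  0.0006 -0.0007  0.0003  0.0007 -0.0003 -0.0006]
[ 79.24675639   1.27703863 191.3330113 ]
 message: Solution found.
 success: True
  status: 0
     fun: 0.0021889125696314513
       x: 59.99179964413025
     nit: 10
    nfev: 10
57 [[186.0, 199.0], [266.0, 103.0], [273.0, 169.0], [55.0, 368.0], [341.0, 324.0]]
60 [[174.0, 190.0], [255.0, 94.0], [258.0, 155.0], [55.0, 368.0], [334.0, 309.0]]
63 [[162.0, 181.0], [243.0, 86.0], [244.0, 142.0], [55.0, 368.0], [327.0, 293.0]]
```

View pics/v7.png

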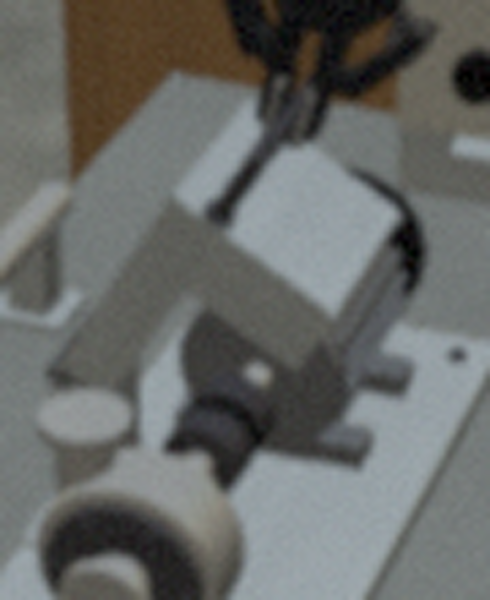

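The guard's near top-front corner is at (175,192), against (174,190) predicted for 60°. The bar is between the pads and the guard is steady, so I'm handing in.

```bash
python3 -c "
from workcell import *
print(job_done())"
```

```text
the job is handed in; nothing more can be done
None
```

The lamp stands upright on its foot about where it lay, released; the guard is held steady by its handle at about 60° (arm position and side picture agree), and no bystander looked moved in the pictures I checked, though I did not re-check the lamp after raising the guard.

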